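Open the split tube furnace

ROBOT

A 6-joint arm with a two-finger parallel gripper is mounted at the origin on the work surface. World frame = base frame: x ahead of the robot, y to its left, z up, the work surface at z = 0. Lengths are in m, angles in rad, forces in N, time in s.
With the tool pointing down it reaches from about 0.4 to 0.925 m from the base axis. Payload 3.4 kg.
Tool frame: the origin (TCP) lies at the very end of the fingers, on their centre line; the grasp point (between the pads) lies 19 mm behind it; z points along the fingers, x is the direction in which the jaws open and shut, and the axes are right-handed (so a half turn about z gives the same grasp; the last joint's range is limited). The gripper opens to 85 mm and grips with 20 to 120 N. Pads are 22 mm wide; open, the fingers measure 114 mm over their backs; the gripper's body (76 mm by 85 mm) begins 54 mm behind the grasp point. The pads swing forward as they close: fully open they stand 13 mm farther back than shut.
Start: joints at [1.208, 0.307, 1.506, -0, 1.328, -0.073], TCP at [0.164, 0.551, 0.231] pointing down, gripper open.
Joint ranges: [-3.12, 3.12], [-1.05, 2.28], [0.14, 2.33], [-1.42, 4.57], [0.1, 2.73], [-2.68, 2.68]. Speed limits (rad/s): [2.57, 2.57, 3.14, 3.14, 3.14, 3.14].

INTERFACE

Orientations are given as a unit quaternion [x, y, z, w].
In Python, from plant import get_obs, camera, hand_in gives the robot as it stands.
- The arm moves only by the shell command python3 -m creep 'ROWS' [FORCE]. ROWS is a JSON object of lists of equal length, an entry for each row: "hand": the gripper's target within -1 to 1 (fully open at 1, half-way at 0, shut at -1); "slide": the shift along the tool's x, y, z in m, a list of three; "spin": the turn about the tool's z in rad. In form: {"hand": [hand, ...], "slide": [[dx, dy, dz], ...], "spin": [spin, ...]}. A call has 1 to 20 rows; each row is the pose to reach, as a shift and turn from the pose commanded when the call began, along the tool's axes at that moment; what a row does not reach only later rows make up. A row lasts 1/10 s, in which the tool goes at most 50 mm and 8.59 degrees, less where a joint would pass 70% of its speed; a pose out of reach is approached as far as the arm can. A call with a gripper value outside its range is refused whole. The fingers move at their own pace and stop on an object; FORCE is the grip in N (left out, the last holds). Time passes only in rows, so rows that repeat a pose let the fingers close. It gives the time, the measured TCP pose, the force and the opening at its end, in the units of the state.
- get_obs(): the state, without advancing time (a new reading comes with each control period).
- camera(name): name is "side" or "top"; returns a dict with "image" (384x512x3 uint8, red, green, blue), "fx", "fy", "cx", "cy" (pixels), "cam_to_world" (4x4, takes a point from camera to world coordinates). Camera axes: x right, y down, z forward; pixel columns grow to the right and rows downward; lengths in m; the calibration is good to about 2 mm. A picture is of the moment at which its call begins. There is no depth.
- hand_in(): hands the job in, once; it reports no verdict.
The state is a dict: "time": time; "q": joint angles; "joint_velocities": joint speeds; "joint_efforts": joint torques, N m; "position": TCP position; "tool_rot": TCP orientation; "force": force on the tool from outside, world axes, zero at the start; "ft_torque": the same for the moment, N m; "opening": opening from 0.0 (shut) to 1.0 (fully open).
Only numpy, scipy, OpenCV 4.12 (cv2) and the standard library are available. Lean on these libraries where they do the work, as an engineer would, in place of code of your own. Each camera call takes 0.05 s, during which the arm holds its last target.

TASK

The cold split tube furnace has to be opened so that its work tube can be reached. With a fingertip, push the red-knobbed hook latch sideways off its stud, away from the handle, then push the lid up from under its black front handle, past its balance point, so that the counterweight keeps it standing fully open by itself. Only push, never grip the latch or the handle, be gentle with both, and leave everything else on the bench where it stands.

Things in the scene. Friction and masses are not known exactly. Their poses are not given: they have to be found in the camera images.
- furnace: Bench split tube furnace, fixed, blue-grey: 204 mm deep (x), 344 wide (y), split plane at height 115, lid top at 200. Origin: centre of its underside on the bench; x points from its front (handle, latch, panel; face at x = -102) to its back, z up. A 26 mm quartz tube sticks out of both ends (along y, height 116), with 60 mm metal flanges 190 to 220 mm from the middle, fittings to 242.
- handle (a point): Middle of the lid's handle: level black round bar, 14 mm thick, 130 long along the furnace's y axis (y = -10 to +120), held 46 mm off the lid's front by 10 mm stems at y = +4 and +106. Lid shut: x = -148, y = +55, z = 145 mm in the furnace frame. It swings with the lid. Below it only low things (under 40 mm) stand on the bench.
- lid (a joint): Lid angle (rad): 0 shut, grows as the front rises, stop at 1.66 (just past upright). Hinge line along the furnace's y axis at x = +115, height 120 mm (furnace frame). Lid and counterweight bar behind the hinge balance at about 0.72: below, it falls shut; above, it goes on to the stop by itself in about 2 s and stays. Takes 3 to 6 N up at the handle; damped. The latch, while on, stops it at 0.02.
- latch (a joint): Hook latch angle (rad): 0 upright, hooked over the stud on the lid's front; grows as its knob is pushed towards the furnace's -y end, away from the handle; stop at 1.3. The hook clears the stud at about 0.25; fully off is past 0.5. It takes 1 to 2 N at the knob, and stays off by itself.
- latch_knob (a point): Centre of the latch's red ball knob, 22 mm across. At angle 0: x = -140, y = -91, z = 182 mm in the furnace frame, 38 mm off the lid's front. It swings outwards (-y) and down, parallel to the front face, about a pivot at y = -75, z = 70 mm. An 8 mm steel bar runs from the pivot up close to the face, then bends forward to the knob.
- boat: White ceramic sample boat, 90 x 20 x 13 mm, lying on the bench in front of the furnace. Bystander; origin at its underside.
- crucible: White ceramic crucible, 44 mm wide and 38 mm high, standing in front of the furnace. Bystander; origin at its underside.
- jar: Amber sample jar with white cap, 52 mm wide, 62 mm high, in front of the furnace's latch end. Bystander; origin at its underside.
- wrench: Steel wrench, 190 mm long, lying at the left. Bystander; origin near its middle.
- regulator: Brass gas regulator with two gauges and a black hand knob, about 125 mm long, 105 mm wide, 90 mm high, standing at the robot's right. Bystander; origin at its underside.
- leak_bottle: White plastic bottle with red cap, 60 mm wide, 165 mm high, at the left. Bystander; origin at its underside.
- gas_bottle: Small brown gas bottle with brass valve and black hand wheel, 52 mm wide, 254 mm high, standing at the right. Bystander; origin at its underside.
Not all that is in view belongs to the job. Of the things like the jar, leave any that is blue, pink or purple; of the rest the smaller one is meant.

How it is judged:
On the way, in this order (a step that is already met when the one before it is completed fails the run):
1. the latch is pushed off the stud while the lid is still shut (value of joint latch above 0.5 rad and value of joint lid below 0.1 rad), for 0.1 s.
2. the lid is up past its balance point and fully open (value of joint lid above 1.5 rad), for 0.2 s.
At the end, for the whole second after the job is handed in: The lid stands open by itself (joint above 1.5 rad) and at rest (under 0.05 rad/s), the latch is still off (above 0.5 rad), and no bystander has moved more than 20 mm (value of joint lid above 1.5 rad and velocity of joint lid between -0.05 and 0.05 rad/s and value of joint latch above 0.5 rad and distance of each of boat, crucible, jar, wrench, regulator, leak_bottle, gas_bottle from where it was at the start of the episode below 0.02 m); the robot touches nothing.
It fails at once if a bystander is picked up or pushed more than 20 mm from its place (distance of any of boat, crucible, jar, wrench, regulator, leak_bottle, gas_bottle from where it was at the start of the episode above 0.02 m).
It fails at once if the lid or its handle is gripped or shoved with more than 35 N (contact force between the fingers and lid above 35 N).
It fails at once if the latch is gripped or shoved with more than 25 N (contact force between the fingers and latch above 25 N).
It also fails if it takes over 54 s, if anything falls off the work surface, if the arm or the gripper's body presses on something with over 40 N, if the wrist force passes 120 N, or if a joint passes its speed limit or range.

## Working session

There is one attempt and no reset: what is moved stays moved. The work goes in short steps, Python scripts to look and compute and a shell command to move; the robot and the scene stay as the last step left them, time stands still between calls to the robot, and variables do not carry over. Pictures are saved under pics/ and viewed, and the job is handed in when it is done.

```bash
ls; mkdir -p pics
python3 - <<'E'
from plant import get_obs,camera
import cv2,numpy as np
np.set_printoptions(precision=4,suppress=True)
for n in("side","top"):
    c=camera(n);cv2.imwrite(f"pics/{n}0.png",c["image"][:,:,::-1]);print(n,c["fx"],c["fy"],c["cx"],c["cy"]);print(c["cam_to_world"])
o=get_obs()
for k,v in o.items():print(k,np.array(v))
E
```

```text
pics
side 348.3424244178445 348.3424244178445 254.87575780451812 187.84015347383325
[[-0.9234 -0.2726  0.2702  0.2732]
 [-0.3838  0.6458 -0.66    0.7011]
 [ 0.0054 -0.7132 -0.701   0.8524]
 [ 0.      0.      0.      1.    ]]
top 372.9757581894693 372.9757581894693 258.5815597110264 189.35270706700084
[[ 0.0138 -0.9886  0.1502  0.3847]
 [-0.9999 -0.014  -0.0006  0.0084]
 [ 0.0027 -0.1501 -0.9887  1.3376]
 [ 0.      0.      0.      1.    ]]
time 0.1
q [ 1.2085  0.3075  1.5076 -0.      1.3284 -0.0734]
joint_velocities [-0.0005 -0.0021 -0.0029  0.0007  0.0001 -0.0022]
joint_efforts [ -0.0001 -45.8531 -25.2606  -0.0001   0.0055   0.    ]
position [0.1636 0.5506 0.2305]
tool_rot [ 0.8015  0.598  -0.0008  0.0005]
force [-0.9876 -0.4786  0.5135]
ft_torque [-0.0277  0.0121 -0.0064]
opening 1.0004850021741873
```

View pics/side0.png

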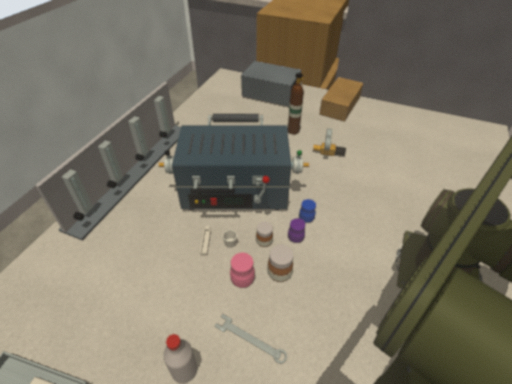

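View pics/top0.png

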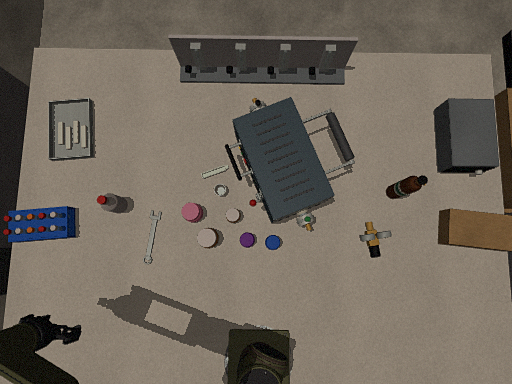

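The side view shows the furnace front facing the camera, with the red knob at about (265,182) and the handle in front at about (220,212). In the top view the handle is at about (237,162) and the knob at about (253,202). I'll enlarge both and measure.

Run:
```python
import cv2
a=cv2.imread("pics/top0.png")[85:265,190:370];cv2.imwrite("pics/t0c.png",cv2.resize(a,None,fx=3.3,fy=3.3,interpolation=cv2.INTER_CUBIC))
a=cv2.imread("pics/side0.png")[110:290,150:350];cv2.imwrite("pics/s0c.png",cv2.resize(a,None,fx=3.3,fy=3.3,interpolation=cv2.INTER_CUBIC))
a=cv2.imread("pics/top0.png")[284:384,0:110];cv2.imwrite("pics/g0c.png",cv2.resize(a,None,fx=5,fy=5,interpolation=cv2.INTER_CUBIC))
```

```text
(no output)
```

View pics/t0c.png

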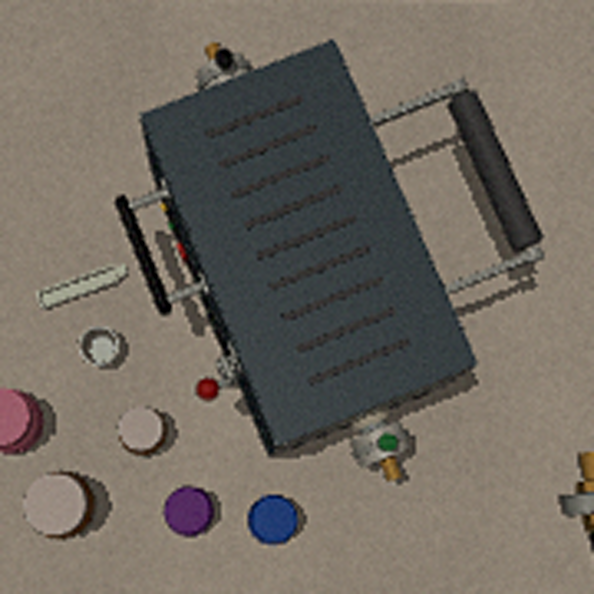

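View pics/s0c.png

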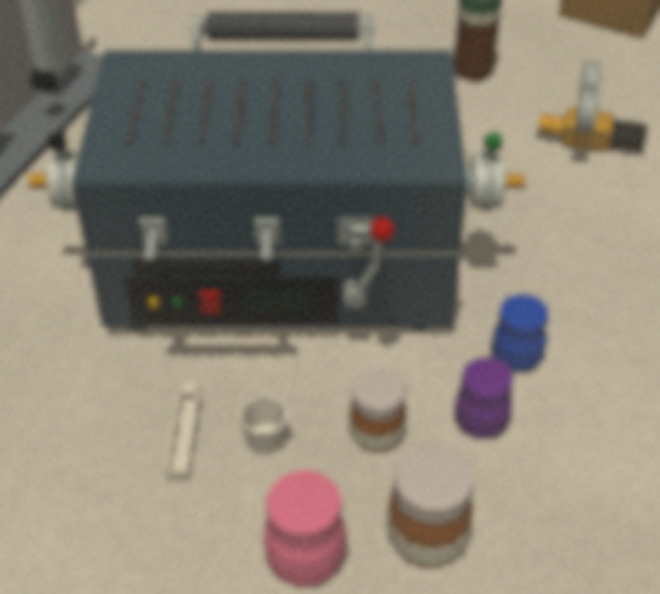

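View pics/g0c.png

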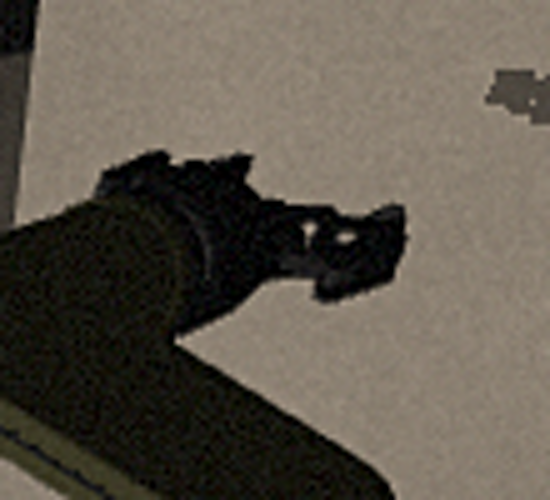

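```bash
cat > h.py <<'E'
import numpy as np,cv2
from plant import camera,get_obs
np.set_printoptions(precision=4,suppress=True)
def ray(c,u,v):
    M=np.array(c["cam_to_world"]);d=M[:3,:3]@np.array([(u-c["cx"])/c["fx"],(v-c["cy"])/c["fy"],1]);return M[:3,3],d/np.linalg.norm(d)
def plane(c,u,v,z):
    o,d=ray(c,u,v);return o+d*(z-o[2])/d[2]
def tri(c1,p1,c2,p2):
    o1,d1=ray(c1,*p1);o2,d2=ray(c2,*p2)
    s=np.linalg.lstsq(np.c_[d1,-d2],o2-o1,rcond=None)[0];a=o1+d1*s[0];b=o2+d2*s[1];return (a+b)/2,np.linalg.norm(a-b)
def proj(c,P):
    M=np.linalg.inv(np.array(c["cam_to_world"]));q=M[:3,:3]@P+M[:3,3];return c["cx"]+c["fx"]*q[0]/q[2],c["cy"]+c["fy"]*q[1]/q[2]
def red(img,box):
    r=img.astype(int);m=(r[:,:,0]>90)&(r[:,:,0]>2*r[:,:,1])&(r[:,:,0]>2*r[:,:,2])
    x0,x1,y0,y1=box;ys,xs=np.nonzero(m[y0:y1,x0:x1]);return xs.mean()+x0,ys.mean()+y0,len(xs)
E
python3 - <<'E'
from h import *
s=camera("side");t=camera("top")
L=np.array([[142,116],[333,41],[475,365],[268,452]])/3.3+[190,85]-0.35
Q=np.array([plane(t,*p,0.2) for p in L]);print(Q)
for i in range(4):print(np.linalg.norm(Q[i]-Q[(i+1)%4]))
# front edge Q0-Q3
print("centre",Q.mean(0))
for a,b in((0,3),(1,2)):
    d=Q[a]-Q[b];print("yaw of y-axis",np.degrees(np.arctan2(-d[0],d[1])))
for a,b in((0,1),(3,2)):
    d=Q[b]-Q[a];print("yaw x",np.degrees(np.arctan2(d[1],d[0])))
kt=red(t["image"],(245,262,195,210));ks=red(s["image"],(255,275,172,192));print(kt,ks)
print(tri(t,kt[:2],s,ks[:2]))
# handle ends in top
for p in((121,200),(164,310)):
    print("h",plane(t,p[0]/3.3+190-.35,p[1]/3.3+85-.35,0.145))
E
```

```text
[[ 0.7796  0.093   0.2   ]
 [ 0.8581 -0.0907  0.2   ]
 [ 0.5423 -0.2235  0.2   ]
 [ 0.4586 -0.0311  0.2   ]]
0.19978753481700456
0.3425979688815327
0.2098814367463992
0.3441199827988516
centre [ 0.6597 -0.0631  0.2   ]
yaw of y-axis -68.8684317517972
yaw of y-axis -67.1896063218169
yaw x -66.84134042279639
yaw x -66.48290142209756
(np.float64(252.14285714285714), np.float64(202.1904761904762), 21) (np.float64(265.5405405405405), np.float64(178.9189189189189), 37)
(array([0.5181, 0.0269, 0.1838]), np.float64(0.0022179745752779908))
h [0.7111 0.1159 0.145 ]
h [0.6003 0.0706 0.145 ]
```

```bash
python3 -m creep '{"hand":[-1,-1,-1,-1,-1,-1,-1,-1,-1,-1,-1,-1,-1,-1,-1,-1,-1,-1,-1,-1],"slide":[[0,0,-0.02],[0,0,-0.05],[-0.02,0.028,-0.05],[-0.042,0.058,-0.05],[-0.064,0.09,-0.05],[-0.086,0.121,-0.05],[-0.108,0.152,-0.05],[-0.131,0.184,-0.05],[-0.153,0.215,-0.05],[-0.176,0.247,-0.05],[-0.199,0.279,-0.05],[-0.221,0.31,-0.05],[-0.244,0.342,-0.05],[-0.266,0.373,-0.05],[-0.289,0.405,-0.05],[-0.311,0.436,-0.05],[-0.334,0.468,-0.05],[-0.35,0.49,-0.05],[-0.363,0.51,-0.05],[-0.3725,0.522,-0.05]],"spin":[0,0,0,0,0,0,0,0,0,0,0,0,0,0,0,0,0,0,0,0]}' 20
python3 -m creep '{"hand":[-1,-1,-1,-1,-1,-1,-1,-1,-1,-1],"slide":[[0,0,0],[0,0,0],[0,0,0],[0,0,0],[0,0,0],[0,0,0],[0,0,0],[0,0,0],[0,0,0],[0,0,0]],"spin":[-0.08,-0.16,-0.24,-0.32,-0.4,-0.48,-0.56,-0.64,-0.68,-0.68]}'
python3 - <<'E'
from h import *
for n in("side","top"):
    c=camera(n);im=c["image"][:,:,::-1]
    im=im[20:290,100:400];cv2.imwrite(f"pics/{n}1.png",cv2.resize(im,None,fx=2,fy=2,interpolation=cv2.INTER_CUBIC))
o=get_obs();print(o["time"],o["q"],o["position"],o["tool_rot"],o["force"],o["opening"])
E
```

```text
time: 2.2
position: [0.5591, 0.0439, 0.2809]
tool_rot: [0.802, 0.597, -0.0, 0.0]
force: [-0.6, 0.4, 0.5]
opening: -0.004
time: 3.2
position: [0.5576, 0.0458, 0.2812]
tool_rot: [0.556, 0.831, -0.0, -0.0]
force: [-0.2, -0.6, -0.0]
opening: -0.001
3.3 [ 0.0062  0.2513  1.4587  0.0001  1.432  -1.9552] [0.5578 0.0457 0.2812] [ 0.5565  0.8309 -0.0001 -0.0002] [ 0.2686  1.2401 -0.1116] -0.0014496701265539291
```

View pics/side1.png

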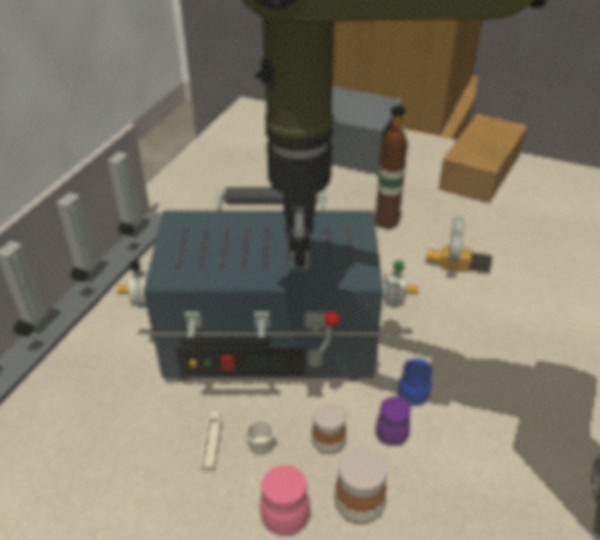

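View pics/top1.png

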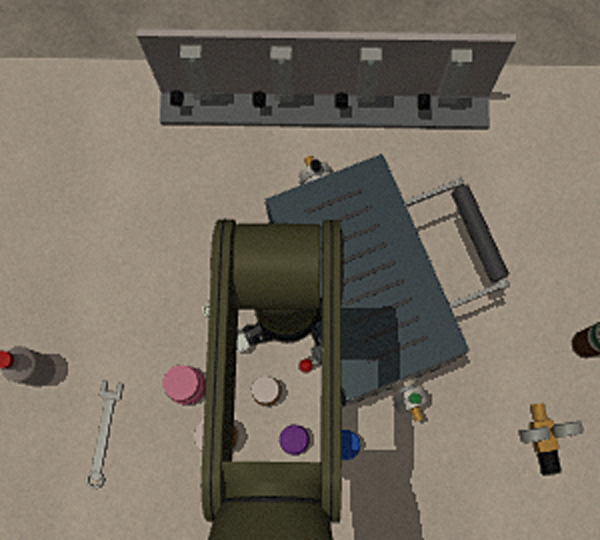

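```bash
python3 -m creep '{"hand":[-1,-1,-1,-1,-1,-1,-1,-1,-1],"slide":[[0,0,0.015],[0,0,0.035],[0,0,0.055],[0,0,0.075],[0,0,0.09],[0,0,0.105],[0,0,0.115],[0,0,0.121],[0,0,0.121]],"spin":[0,0,0,0,0,0,0,0,0]}'
python3 - <<'E'
from h import *
for n in("side",):
    c=camera(n);im=c["image"][:,:,::-1]
    im=im[100:250,150:350];cv2.imwrite(f"pics/{n}2.png",cv2.resize(im,None,fx=3.5,fy=3.5,interpolation=cv2.INTER_CUBIC))
    C=np.array([.6597,-.0631]);x=np.array([.381,-.9245]);y=np.array([.9245,.381])
    for f in((-.148,-.01,.145),(-.148,.12,.145),(-.14,-.091,.182),(-.102,.172,.2),(-.102,-.172,.2)):
        print(f,proj(c,np.r_[C+f[0]*x+f[1]*y,f[2]]))
o=get_obs();print(o["time"],o["position"],o["force"])
E
```

```text
time: 4.2
position: [0.5576, 0.0455, 0.1596]
tool_rot: [0.556, 0.831, -0.0, -0.001]
force: [-0.1, -0.3, -0.5]
opening: -0.003
(-0.148, -0.01, 0.145) (np.float64(234.6796029300555), np.float64(191.12024756149057))
(-0.148, 0.12, 0.145) (np.float64(189.34958481194792), np.float64(190.8497293945987))
(-0.14, -0.091, 0.182) (np.float64(263.15996192522067), np.float64(179.97722035642653))
(-0.102, 0.172, 0.2) (np.float64(170.88123936742008), np.float64(165.69221490432523))
(-0.102, -0.172, 0.2) (np.float64(291.50301825025724), np.float64(166.42666707113733))
4.25 [0.5581 0.0455 0.1603] [-0.3204 -0.1778 -0.2054]
```

View pics/side2.png

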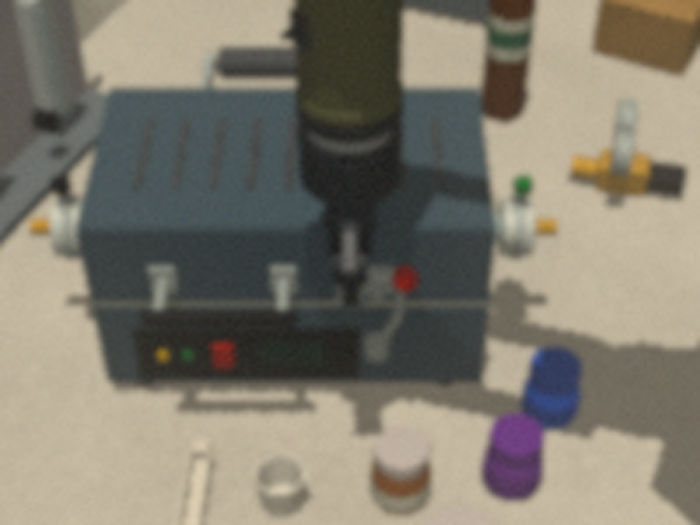

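```bash
python3 -m creep '{"hand":[-1,-1,-1,-1,-1,-1,-1,-1,-1,-1,-1],"slide":[[0,-0.006,0],[0,-0.012,0],[0,-0.017,0],[0,-0.021,0],[0,-0.025,0],[0,-0.029,0],[0,-0.033,0],[0,-0.037,0.001],[0,-0.041,0.002],[0,-0.045,0.003],[0,-0.05,0.004]],"spin":[0,0,0,0,0,0,0,0,0,0,0]}'
python3 - <<'E'
from h import *
c=camera("side");im=c["image"][:,:,::-1]
im=im[100:250,150:350];cv2.imwrite(f"pics/side3.png",cv2.resize(im,None,fx=3.5,fy=3.5,interpolation=cv2.INTER_CUBIC))
E
```

```text
time: 5.35
position: [0.5118, 0.0263, 0.1562]
tool_rot: [0.556, 0.831, 0.0, 0.0]
force: [1.6, 0.1, -0.8]
opening: 0.0
```

View pics/side3.png

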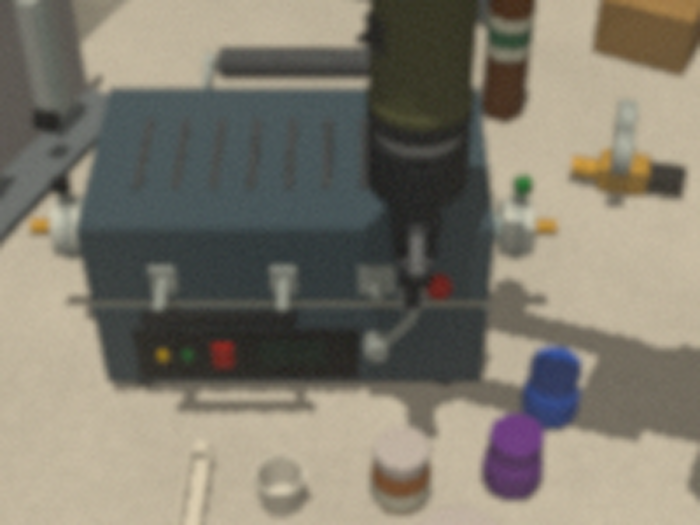

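The knob has moved from (405,279) to (440,288), about 29 mm, at 1.6 N. I'll keep pushing.

```bash
python3 -m creep '{"hand":[-1,-1,-1,-1,-1,-1,-1,-1,-1,-1,-1,-1],"slide":[[0,-0.004,0.001],[0,-0.009,0.002],[0,-0.014,0.003],[0,-0.019,0.005],[0,-0.024,0.006],[0,-0.029,0.007],[0,-0.034,0.008],[0,-0.039,0.009],[0,-0.044,0.01],[0,-0.049,0.011],[0,-0.053,0.012],[0,-0.055,0.012]],"spin":[0,0,0,0,0,0,0,0,0,0,0,0]}'
python3 -m creep '{"hand":[-1,-1,-1,-1,-1,-1,-1,-1,-1,-1],"slide":[[0,0.01,0],[0,0.02,-0.005],[0,0.03,-0.02],[0,0.03,-0.04],[0,0.03,-0.06],[0,0.04,-0.08],[0,0.06,-0.09],[0,0.09,-0.09],[0,0.12,-0.09],[0,0.14,-0.09]],"spin":[0,0,0,0,0,0,0,0,0,0]}'
python3 - <<'E'
from h import *
c=camera("side");im=c["image"][:,:,::-1]
im=im[100:250,150:350];cv2.imwrite(f"pics/side4.png",cv2.resize(im,None,fx=3.5,fy=3.5,interpolation=cv2.INTER_CUBIC))
k=red(c["image"],(260,300,170,215));print(k)
# knob on plane furnace x=-.14
C=np.array([.6597,-.0631]);x=np.array([.381,-.9245]);y=np.array([.9245,.381])
o,d=ray(c,*k[:2]);s=(-.14-(o[:2]-C)@x)/(d[:2]@x);P=o+s*d;fy,fz=(P[:2]-C)@y,P[2];print("knob fy,z",fy,fz,"angle",np.arctan2(-(fy+.075),fz-.07)-np.arctan2(.016,.112))
E
```

```text
time: 6.6
position: [0.4602, 0.0052, 0.1441]
tool_rot: [0.556, 0.831, -0.0, -0.0]
force: [0.4, 0.2, 0.8]
opening: -0.001
time: 7.6
position: [0.5937, 0.0602, 0.2349]
tool_rot: [0.556, 0.831, 0.001, 0.001]
force: [-0.3, -0.8, 1.0]
opening: -0.0
(np.float64(289.25), np.float64(191.25), 20)
knob fy,z -0.16762725039125517 0.13780669780310428 angle 0.7969930830159426
```

View pics/side4.png

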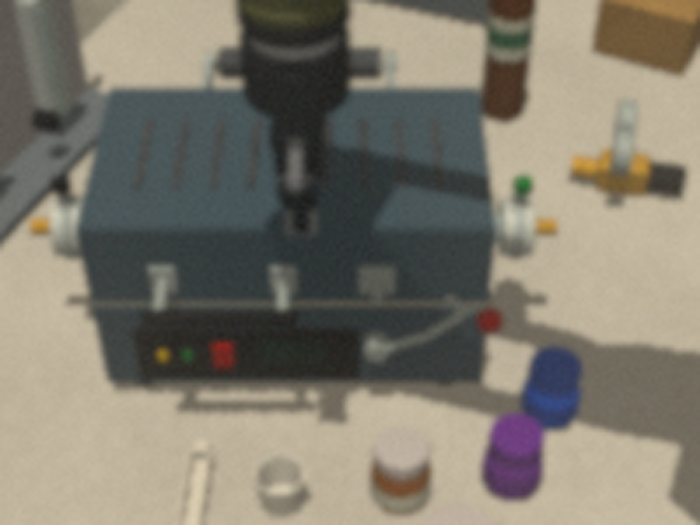

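The latch is now at about 0.8 rad, with the knob at (489,320). The tool stays vertical, so I need to see which finger shape can get under the handle bar. I'll turn the gripper in front of the side camera over clear bench.

```bash
python3 -m creep '{"hand":[-1,-1,-1,-1,-1,-1,-1,-1,-1,-1,-1,-1,-1],"slide":[[0.01,0,0],[0.03,0,0],[0.055,0,0],[0.08,0,0],[0.105,0,0],[0.13,0,0],[0.155,0,0],[0.18,0,0],[0.205,0,0],[0.225,0,0],[0.24,0,0],[0.25,0,0],[0.25,0,0]],"spin":[0.1,0.24,0.38,0.52,0.66,0.8,0.94,1.08,1.22,1.36,1.5,1.57,1.57]}'
cat > snap.py <<'E'
import sys
from h import *
n,f,x0,x1,y0,y1=sys.argv[1],sys.argv[2],*map(int,sys.argv[3:7])
c=camera(n);im=c["image"][y0:y1,x0:x1,::-1];k=min(800/(x1-x0),600/(y1-y0));cv2.imwrite("pics/"+f,cv2.convertScaleAbs(cv2.resize(im,None,fx=k,fy=k,interpolation=cv2.INTER_CUBIC),alpha=float(sys.argv[7]) if len(sys.argv)>7 else 1))
o=get_obs();print("scale",k,o["time"],o["position"],o["force"],o["opening"],"tip px",proj(c,np.array(o["position"])))
E
python3 snap.py side side5.png 160 340 80 280 1.8
python3 -m creep '{"hand":[-0.6,-0.6,-0.6,-0.6],"slide":[[0,0,0],[0,0,0],[0,0,0],[0,0,0]],"spin":[0,0,0,0]}'
python3 snap.py side side6.png 160 340 80 280 1.8
```

```text
time: 8.95
position: [0.4949, 0.2916, 0.2345]
tool_rot: [0.981, 0.196, 0.0, -0.0]
force: [-0.4, 0.0, 0.4]
opening: -0.001
scale 3.0 9.0 [0.4952 0.2907 0.2345] [-0.1692  0.3332 -0.6268] -0.0009135505823612524 tip px (np.float64(231.68465124392085), np.float64(240.338465798275))
time: 9.4
position: [0.4953, 0.2895, 0.2343]
tool_rot: [0.981, 0.195, 0.0, 0.0]
force: [-0.1, 0.5, 0.4]
opening: 0.2
scale 3.0 9.45 [0.4953 0.2895 0.2343] [-0.1732 -0.5005 -0.3557] 0.19939583082075246 tip px (np.float64(231.87394275626605), np.float64(239.95406162334774))
```

View pics/side5.png

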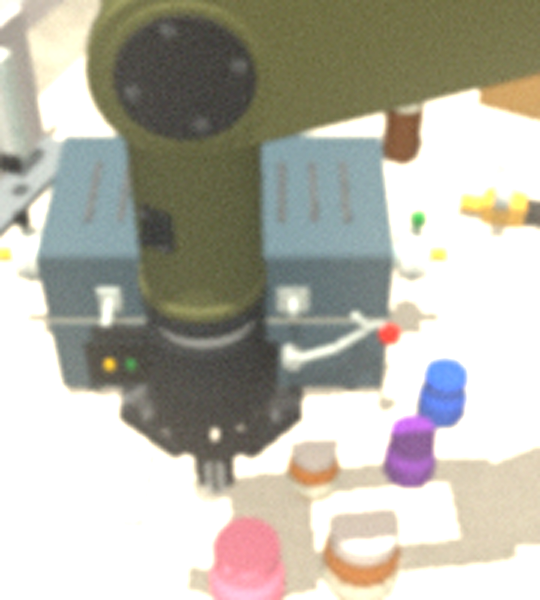

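View pics/side6.png

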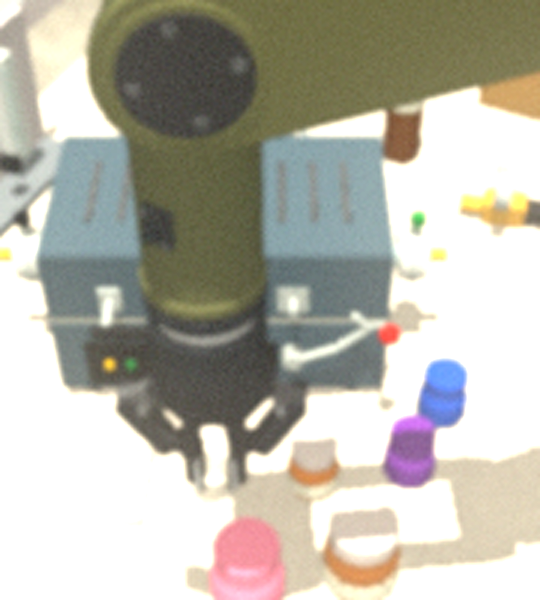

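Pictures 5 and 6 show the flared fingers at about (213,470). There's no upward-facing ledge near the tips, and the tool can't tilt. So I'll press the closed fingertips lightly, with no grip, against the front of the bar and carry the lid up its arc by friction, watching the force.

```bash
python3 -m creep '{"hand":[-1,-1,-1,-1,-1,-1,-1,-1,-1,-1,-1,-1,-1,-1,-1,-1],"slide":[[0.008,0.02,0],[0.016,0.045,0],[0.026,0.07,0],[0.036,0.1,0],[0.047,0.13,0],[0.058,0.16,0],[0.068,0.185,0],[0.073,0.2,0],[0.073,0.2,0.015],[0.073,0.2,0.035],[0.073,0.2,0.055],[0.073,0.2,0.075],[0.073,0.2,0.09],[0.073,0.2,0.1],[0.073,0.2,0.109],[0.073,0.2,0.109]],"spin":[0,0,0,0,0,0,0,0,0,0,0,0,0,0,0,0]}'
python3 snap.py side side7.png 150 330 100 250 1.6;python3 snap.py top top7.png 180 340 100 260 1.6
```

```text
time: 11.05
position: [0.6382, 0.133, 0.1242]
tool_rot: [0.981, 0.195, -0.001, -0.0]
force: [-1.1, -0.9, 0.5]
opening: -0.005
scale 4.0 11.1 [0.6387 0.133  0.125 ] [ 0.5966 -0.0889 -0.3126] -0.00124265079004473 tip px (np.float64(211.13121624485254), np.float64(206.33675651727813))
scale 3.75 11.15 [0.6393 0.1331 0.1257] [ 0.3053  0.5714 -0.8055] 0.0022684823519049948 tip px (np.float64(221.03305988697673), np.float64(167.78709399554387))
```

View pics/side7.png

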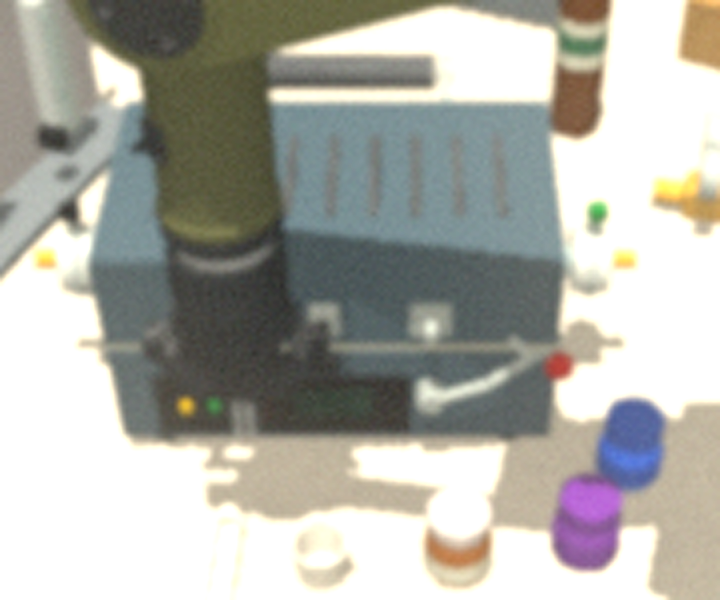

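View pics/top7.png

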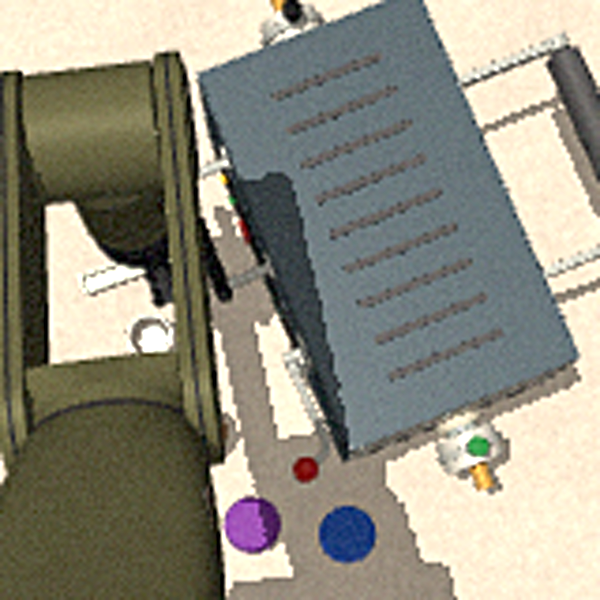

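```bash
python3 -m creep '{"hand":[-1,-1,-1,-1,-1,-1,-1,-1,-1],"slide":[[0,0.004,0],[0,0.008,0],[0,0.012,0],[0,0.015,0],[0,0.017,0],[0,0.019,0],[0,0.02,0],[0,0.021,0],[0,0.021,0]],"spin":[0,0,0,0,0,0,0,0,0]}'
python3 -m creep '{"hand":[-1,-1],"slide":[[0,0.001,0],[0,0.001,0]],"spin":[0,0]}'
python3 -m creep '{"hand":[-1,-1],"slide":[[0,0.001,0],[0,0.001,0]],"spin":[0,0]}'
```

```text
time: 12.05
position: [0.647, 0.1135, 0.1252]
tool_rot: [0.981, 0.195, -0.0, -0.0]
force: [-0.5, 0.2, 0.4]
opening: 0.001
time: 12.25
position: [0.6474, 0.1126, 0.1253]
tool_rot: [0.981, 0.195, 0.0, 0.0]
force: [0.3, 0.1, -0.6]
opening: 0.001
time: 12.45
position: [0.6478, 0.1116, 0.1253]
tool_rot: [0.981, 0.195, -0.0, 0.0]
force: [-0.3, -0.3, 1.1]
opening: -0.002
```

```bash
python3 -m creep '{"hand":[-1,-1],"slide":[[0,0.001,0],[0,0.001,0]],"spin":[0,0]}'
python3 -m creep '{"hand":[-1,-1],"slide":[[0,0.001,0],[0,0.001,0]],"spin":[0,0]}'
python3 -m creep '{"hand":[-1,-1],"slide":[[0,0.001,0],[0,0.001,0]],"spin":[0,0]}'
```

```text
time: 12.65
position: [0.6482, 0.1107, 0.1253]
tool_rot: [0.981, 0.195, 0.0, 0.0]
force: [0.4, -0.0, 0.3]
opening: 0.001
time: 12.85
position: [0.6486, 0.1097, 0.1253]
tool_rot: [0.981, 0.195, -0.0, 0.0]
force: [-0.6, 1.1, 0.3]
opening: 0.004
time: 13.05
position: [0.6489, 0.1088, 0.1253]
tool_rot: [0.981, 0.195, -0.0, 0.0]
force: [0.5, 0.1, -0.1]
opening: 0.0
```

```bash
python3 -m creep '{"hand":[-1,-1],"slide":[[0,0.001,0],[0,0.001,0]],"spin":[0,0]}'
python3 -m creep '{"hand":[-1,-1],"slide":[[0,0.001,0],[0,0.001,0]],"spin":[0,0]}'
python3 -m creep '{"hand":[-1,-1],"slide":[[0,0.001,0],[0,0.001,0]],"spin":[0,0]}'
```

```text
time: 13.25
position: [0.649, 0.1086, 0.1253]
tool_rot: [0.981, 0.195, -0.0, -0.001]
force: [-0.7, 3.1, -0.0]
opening: -0.001
time: 13.45
position: [0.649, 0.1086, 0.1253]
tool_rot: [0.981, 0.195, -0.0, -0.001]
force: [-1.7, 6.5, 0.7]
opening: -0.0
time: 13.65
position: [0.649, 0.1086, 0.1253]
tool_rot: [0.981, 0.195, -0.0, -0.002]
force: [-3.1, 7.5, 1.8]
opening: -0.002
```

Contact came 28 mm on, and the arm gives about 3 N/mm. I'll raise the press to about 15 N and start up the arc.

```bash
python3 -m creep '{"hand":[-1,-1,-1,-1,-1,-1,-1,-1],"slide":[[0,0.001,0],[0,0.002,0],[0,0.0025,0],[0,0.0028,-0.003],[0,0.003,-0.006],[0,0.0035,-0.009],[0,0.004,-0.012],[0,0.0045,-0.015]],"spin":[0,0,0,0,0,0,0,0]}'
python3 snap.py side side8.png 150 330 100 250 1.6
```

```text
time: 14.45
position: [0.6496, 0.107, 0.1394]
tool_rot: [0.981, 0.195, -0.001, -0.004]
force: [-3.4, 14.2, -2.1]
opening: -0.002
scale 4.0 14.5 [0.6497 0.1069 0.1399] [-4.058  12.6244 -1.8667] 0.0017353663995672947 tip px (np.float64(211.56269795253428), np.float64(195.4717402041268))
```

View pics/side8.png

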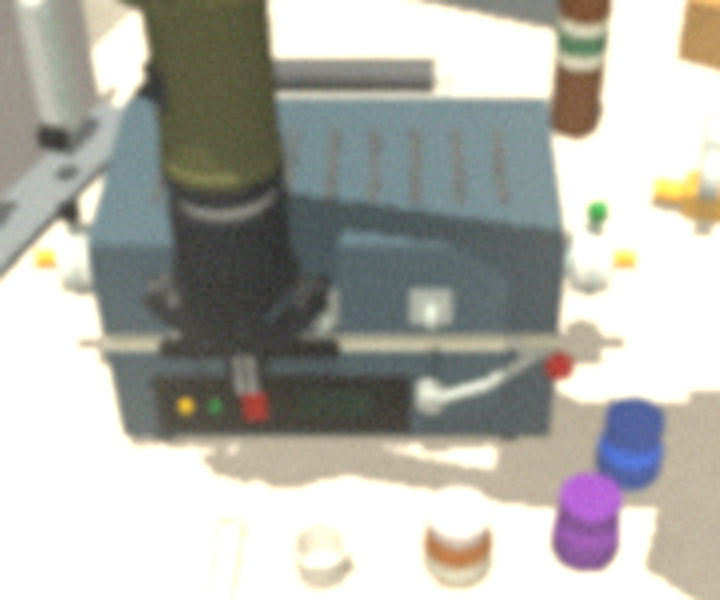

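The seam at row 343 has widened, so the lid is rising with the finger. I'll follow the arc.

```bash
python3 -m creep '{"hand":[-1,-1,-1,-1,-1,-1,-1,-1],"slide":[[0,0.001,-0.004],[0,0.002,-0.008],[0,0.003,-0.0125],[0,0.004,-0.017],[0,0.0055,-0.022],[0,0.0067,-0.027],[0,0.008,-0.032],[0,0.0095,-0.037]],"spin":[0,0,0,0,0,0,0,0]}'
python3 snap.py side side9.png 150 330 100 250 1.6
```

```text
time: 15.3
position: [0.6528, 0.0995, 0.177]
tool_rot: [0.981, 0.195, -0.001, -0.005]
force: [-5.4, 17.3, 1.3]
opening: -0.002
scale 4.0 15.35 [0.653  0.0992 0.178 ] [-5.9985 16.0314  2.3127] 0.004154619492745116 tip px (np.float64(210.6805027160686), np.float64(183.8060853167656))
```

View pics/side9.png

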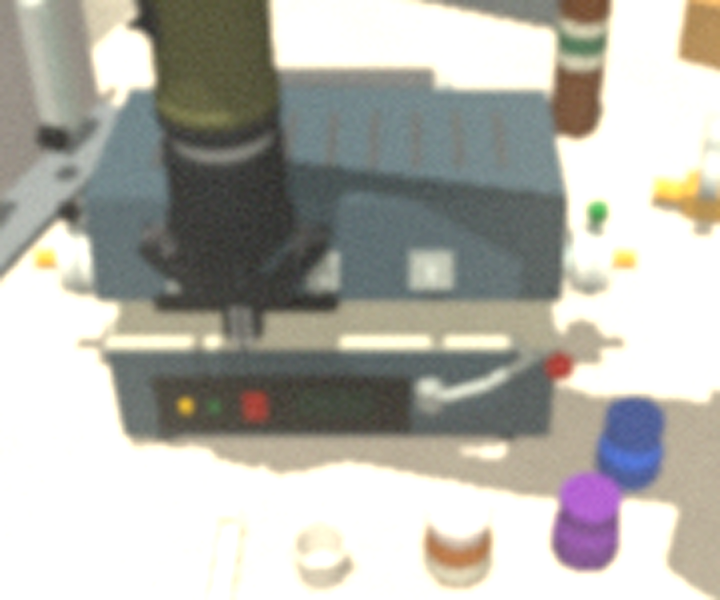

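```bash
python3 -m creep '{"hand":[-1,-1,-1,-1,-1,-1,-1,-1,-1,-1],"slide":[[0,0.0015,-0.006],[0,0.0035,-0.012],[0,0.0055,-0.018],[0,0.008,-0.025],[0,0.0105,-0.031],[0,0.0133,-0.037],[0,0.0162,-0.043],[0,0.019,-0.0485],[0,0.0222,-0.0545],[0,0.0258,-0.06]],"spin":[0,0,0,0,0,0,0,0,0,0]}'
python3 snap.py side side10.png 150 330 70 250 1.6
```

```text
time: 16.35
position: [0.6631, 0.0753, 0.2385]
tool_rot: [0.981, 0.196, -0.001, -0.005]
force: [-6.6, 15.7, 6.9]
opening: -0.0
scale 3.3333333333333335 16.4 [0.6634 0.0746 0.2397] [-7.8268 13.1784  8.5166] 0.0014021707369080622 tip px (np.float64(209.59904323223918), np.float64(160.65627391064115))
```

View pics/side10.png

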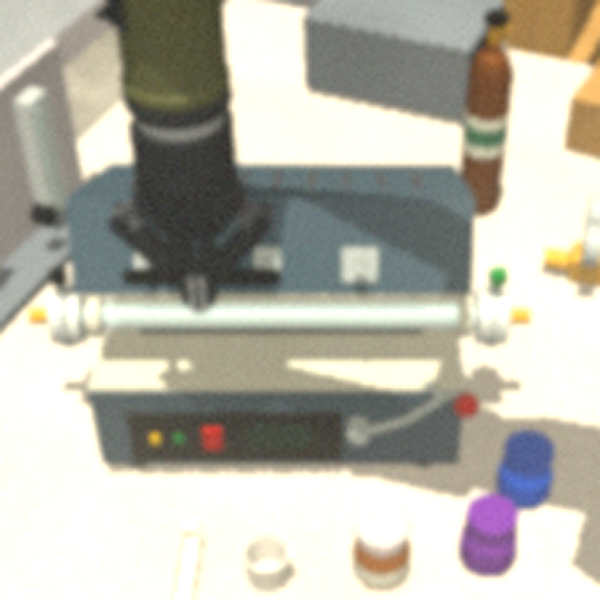

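```bash
python3 -m creep '{"hand":[-1,-1,-1,-1,-1,-1,-1,-1,-1,-1,-1,-1,-1,-1],"slide":[[0,0.003,-0.0065],[0,0.006,-0.012],[0,0.0095,-0.0175],[0,0.0135,-0.023],[0,0.0175,-0.028],[0,0.0215,-0.033],[0,0.0255,-0.0375],[0,0.03,-0.0425],[0,0.035,-0.0475],[0,0.04,-0.053],[0,0.045,-0.0575],[0,0.05,-0.062],[0,0.055,-0.066],[0,0.061,-0.071]],"spin":[0,0,0,0,0,0,0,0,0,0,0,0,0,0]}'
python3 snap.py side side11.png 150 330 20 230 1.6
```

```text
time: 17.8
position: [0.6886, 0.012, 0.3079]
tool_rot: [0.981, 0.195, -0.001, 0.0]
force: [-0.3, 0.2, 0.1]
opening: -0.001
scale 2.857142857142857 17.85 [0.6895 0.0108 0.3089] [0.8996 0.0299 0.6652] -8.285894774167146e-05 tip px (np.float64(209.93840200854376), np.float64(124.83427034721484))
```

View pics/side11.png

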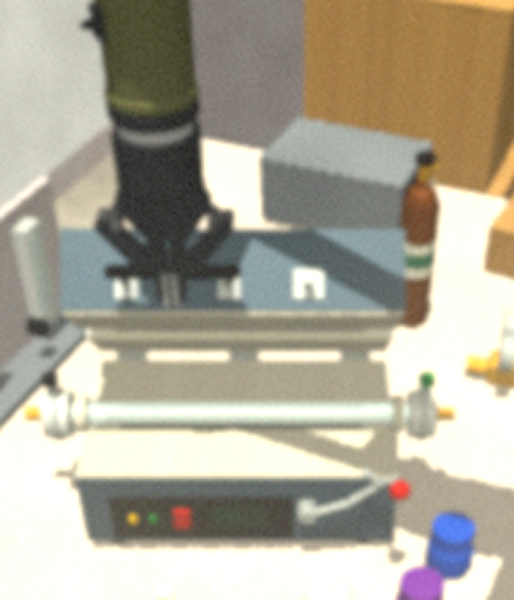

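```bash
python3 -m creep '{"hand":[-1,-1,-1],"slide":[[0,0,0],[0,0,0],[0,0,0]],"spin":[0,0,0]}'
python3 snap.py side side12.png 150 330 20 230 1.6
```

```text
time: 18.15
position: [0.6883, 0.013, 0.3077]
tool_rot: [0.981, 0.195, -0.001, -0.0]
force: [-1.3, 0.5, 0.5]
opening: 0.002
scale 2.857142857142857 18.2 [0.6883 0.0131 0.3079] [-0.1184  0.6358  0.4896] -0.0021866199596949723 tip px (np.float64(209.94609245350875), np.float64(125.68992230959573))
```

View pics/side12.png

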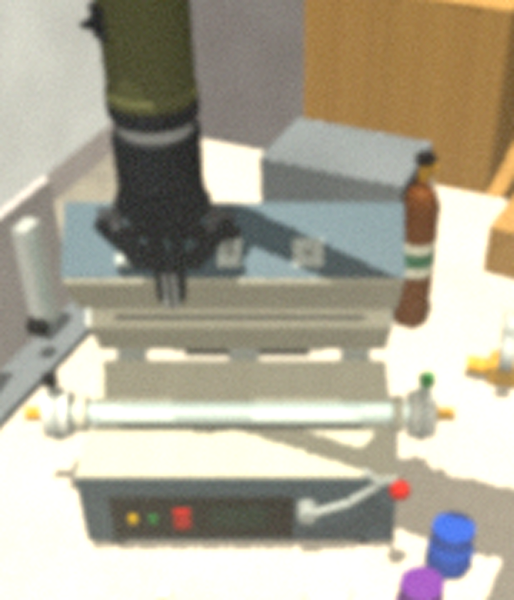

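The lid is clear of the finger and moving on by itself: its lower edge rose from row 312 to 280. I'll back away and wait.

```bash
python3 -m creep '{"hand":[-1,-1,-1,-1,-1,-1,-1,-1,-1,-1,-1,-1,-1,-1,-1,-1,-1,-1,-1,-1],"slide":[[0,-0.01,0],[0,-0.025,0],[0,-0.045,0],[0,-0.065,0],[0,-0.085,0],[0,-0.105,0],[0,-0.125,0],[0,-0.145,0],[0,-0.16,0],[0,-0.17,0],[0,-0.17,0],[0,-0.17,0],[0,-0.17,0],[0,-0.17,0],[0,-0.17,0],[0,-0.17,0],[0,-0.17,0],[0,-0.17,0],[0,-0.17,0],[0,-0.17,0]],"spin":[0,0,0,0,0,0,0,0,0,0,0,0,0,0,0,0,0,0,0,0]}'
python3 -m creep '{"hand":[-1,-1,-1,-1,-1,-1,-1,-1,-1,-1],"slide":[[0,0,0],[0,0,0],[0,0,0],[0,0,0],[0,0,0],[0,0,0],[0,0,0],[0,0,0],[0,0,0],[0,0,0]],"spin":[0,0,0,0,0,0,0,0,0,0]}'
python3 snap.py side side13.png 0 512 0 384;python3 snap.py top top13.png 0 512 0 384
python3 -m creep '{"hand":[-1,-1,-1,-1,-1,-1,-1,-1,-1,-1],"slide":[[0,0,0],[0,0,0],[0,0,0],[0,0,0],[0,0,0],[0,0,0],[0,0,0],[0,0,0],[0,0,0],[0,0,0]],"spin":[0,0,0,0,0,0,0,0,0,0]}'
python3 snap.py side side14.png 0 512 0 384
python3 -c "
import cv2,numpy as np
a=cv2.imread('pics/side13.png').astype(int);b=cv2.imread('pics/side14.png').astype(int);print(np.abs(a-b).max(),np.abs(a-b).mean())"
```

```text
time: 20.2
position: [0.6236, 0.1702, 0.3083]
tool_rot: [0.981, 0.195, 0.0, -0.0]
force: [0.2, -0.6, 0.4]
opening: -0.001
time: 21.2
position: [0.6236, 0.1701, 0.3083]
tool_rot: [0.981, 0.195, -0.0, -0.0]
force: [0.3, 0.3, 0.4]
opening: -0.001
scale 1.5625 21.25 [0.6236 0.1701 0.3083] [0.6082 0.3441 0.214 ] 0.00047549561443564195 tip px (np.float64(203.13284127976502), np.float64(166.5921132019381))
scale 1.5625 21.3 [0.6236 0.1701 0.3083] [-0.1067  0.4287 -0.2123] -0.00082363399062876 tip px (np.float64(201.5087648055921), np.float64(159.6300402623719))
time: 22.3
position: [0.6236, 0.1701, 0.3083]
tool_rot: [0.981, 0.195, -0.0, 0.0]
force: [0.1, -0.2, -0.0]
opening: 0.001
scale 1.5625 22.35 [0.6236 0.1701 0.3083] [-0.0444 -0.0762  0.1189] 0.0015807133407806616 tip px (np.float64(203.12454751377362), np.float64(166.59480936423387))
14 1.3505868055555557
```

View pics/side14.png

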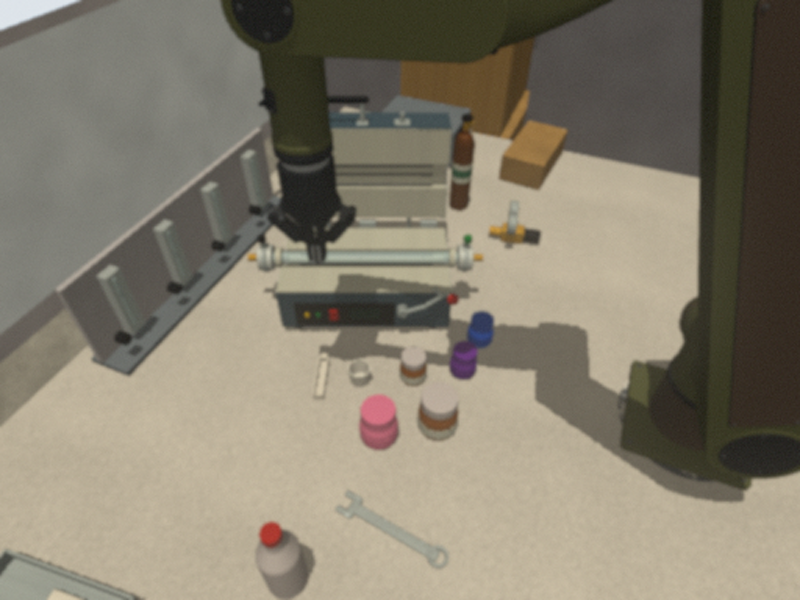

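View pics/top13.png

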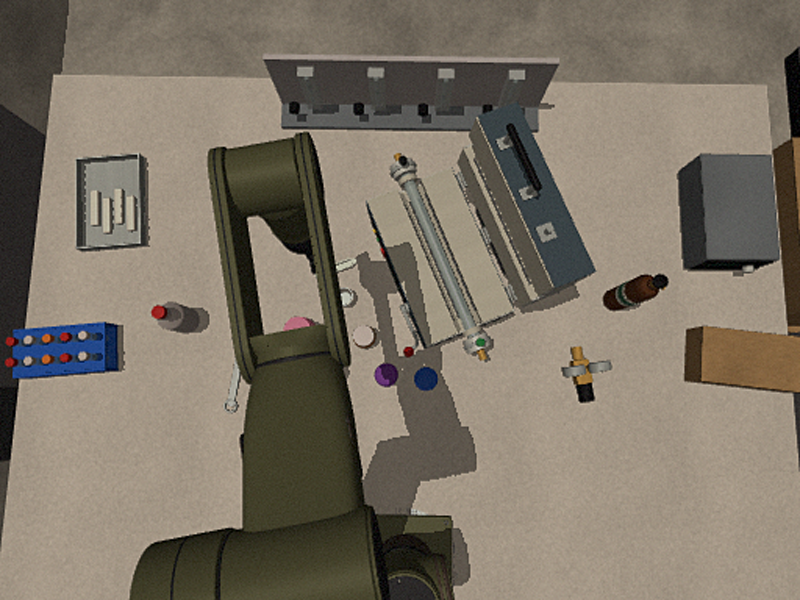

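The lid stands upright, the latch is off (knob at (452,299) in the side view), the bystanders look undisturbed and the two pictures 1 s apart differ only by noise. One last check is the lid angle, from the handle at (510,127)–(537,188) in the top view.

```bash
python3 - <<'E'
from h import *
c=camera("top");C=np.array([.6597,-.0631]);x=np.array([.381,-.9245])
P=plane(c,523.5/1.5625,157.5/1.5625,.38);print("handle fx",(P[:2]-C)@x)
for t in(1.4,1.5,1.6,1.66):print(t,.115-.263*np.cos(t)+.025*np.sin(t),.12+.263*np.sin(t)+.025*np.cos(t))
s=camera("side");k=red(s["image"],(280,300,182,205));o,d=ray(s,*k[:2]);q=(-.14-(o[:2]-C)@x)/(d[:2]@x);P=o+q*d;print("knob z",P[2],(P[:2]-C)@np.array([.9245,.381]))
E
python3 -c "from plant import hand_in;print(hand_in())"
```

```text
handle fx 0.1656257251265294
1.4 0.0949348846669481 0.383422457559471
1.5 0.1213334906264955 0.3841096115185589
1.6 0.14766881444127658 0.3821578695423836
1.66 0.16333006440220213 0.37972717392463773
knob z 0.1388221861375365 -0.16641281930194257
the job is handed in; nothing more can be done
None
```

The furnace is open and the job is handed in at about 22.5 s of robot time. The hand-in reports no verdict.

- **Latch:** I pushed the red knob sideways off its stud with the shut fingertips, with 1.6 N or less in the readings. It came to about 0.8 rad and was still there at the last check.
- **Lid:** The tool only points straight down and has no upward-facing ledge, so I could not push squarely from under the handle. Instead I pressed the shut fingertips against the front of the bar, with no grip, and carried the lid up its arc by friction. The highest reading was about 18 N, taken between moves. Past the balance point the lid left the finger and opened by itself.

**Last checks**
- The handle measured at furnace x = 166 mm, against 163 mm expected at the 1.66 rad stop, so the lid is fully open.
- Two pictures 1 s apart differed only by noise, so the lid is at rest.
- The robot is clear of everything, with about 0 N at the wrist.
- The bystanders look unmoved in both views. I judged this by eye and did not measure it.
- The knob first measured about 6 mm from where the furnace outline put it. This did not matter for the push.

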